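# Snap the flask's cap shut, draw it from the rack and hold it upright

## Robot

A 6-joint arm with a two-finger parallel gripper is mounted at the origin on the work surface. World frame = base frame: x ahead of the robot, y to its left, z up, the work surface at z = 0. Lengths are in m, angles in rad, forces in N, time in s.
With the tool pointing down it reaches from about 0.4 to 0.825 m from the base axis. Payload 7 kg.
Tool frame: the origin (TCP) lies between the finger pads; the fingertips stand 8 mm ahead of it and the grasp point (between the pads) lies 11 mm behind it (arm.finger_overhang is the distance from the TCP to the fingertips, in m); z points along the fingers, y is the line along which they close (so a half turn about z gives the same grasp; the last joint's range is limited). The gripper opens to 88 mm and grips with 3 to 60 N. Pads are 19 mm wide; open, the fingers measure 130 mm over their backs; the gripper's body (78 mm by 193 mm) begins 47 mm behind the grasp point.
Start: joints at [-0.88, 0.359, 0.012, 0, -1.224, -0.288], TCP at [0.265, -0.621, 0.207] pointing down, gripper open.
Joint ranges: [-3.07, 3.07], [-1.43, 2.12], [-1.02, 1.25], [-3.03, 1.67], [-3.05, -0], [-3.03, 3.03]. Speed limits (rad/s): [2.39, 2.39, 3.01, 3.14, 3.14, 3.14].

## Interface

Orientations are given as [roll, pitch, yaw] about the fixed x, y, z axes, in that order (R = Rz(yaw) Ry(pitch) Rx(roll)).
In Python, from station import arm gives the robot as it stands.
- The arm moves only by the tool move_arm, never from a script. Its argument "rows" is text: rows parted by semicolons, each of 7 numbers parted by spaces: the turn, a rotation vector about the tool's x, y, z in degrees, then the shift along the tool's x, y, z in m, then the finger opening in m, from 0 to 0.0876. A call has 1 to 8 rows; each row shifts and turns the commanded pose from where the row before left it, along the tool's axes as they then stand; what a row does not reach is not made up. A row lasts 1/8 s, in which the tool goes at most 62.5 mm and 10.7 degrees, less where a joint would pass 70% of its speed; a pose out of reach is approached as far as the arm can. A call is refused whole if a number of a shift passes 0.0625 or a number of a turn 10.7, either way. A call with a gripper value outside its range is refused whole. The fingers move at their own pace and stop on an object; "squeeze" is the grip in N (left out, the last holds). Time passes only in rows, so rows that do not move let the fingers close. It gives the time, the measured TCP pose, the force, the opening and the grip force at its end, in the units of the state.
- arm.get_state(): the state, without advancing time (a new reading comes with each control period).
- arm.grab_frame(name): name is "scene" or "top" or "wrist"; returns (picture, depth): 420x560x3 uint8, blue, green, red; 420x560 float32, m along the optical axis (not along the pixel's ray), 0 where there is no reading.
- arm.camera_model(name): a dict with "mtx" (3x3 intrinsics, pixels), "camera_from_world" (4x4, takes a point from world to camera coordinates); the wrist camera has in their place "mount" (4x4, takes a point from camera to tool coordinates, whose origin is the TCP and whose axes are the flange's). Camera axes: x right, y down, z forward; pixel columns grow to the right and rows downward; lengths in m; the calibration is good to about 2 mm. A picture is of the moment at which its call begins: read the wrist's pose just before it. camera_model takes no time and is no camera call.
- arm.job_done(): hands the job in; it is judged then, once.
The state is a dict: "t": time; "q": joint angles; "qd": joint speeds; "joint_efforts": joint torques, N m; "eef_pos": TCP position; "ee_rot": TCP orientation; "force": force on the tool from outside, world axes, zero at the start; "moment": the same for the moment, N m; "width": finger opening in m; "gripper_force": force on a finger pad.
Only numpy, scipy, OpenCV 4.12 (cv2) and the standard library are available. Lean on these libraries where they do the work, as an engineer would, in place of code of your own. Each camera call takes 0.05 s, during which the arm holds its last target. There are 200 camera calls.

## Task

One of the three steel flasks in the slanted drying rack still has its flip cap standing open: snap that cap fully shut while the flask is still in the rack, then draw the flask up out of its bay, turn it upright (cap on top) and hold it up, still, clear of everything, with its base at least 12 cm above the worktop. Finish while holding it: do not put it down or let go, and leave the other two flasks, the tumbler and the mug where they are.

Things in the scene. Friction and masses are not known exactly. Their poses are not given: they have to be found in the camera images.
- flask: the flask whose cap is open: slim steel cylinder 58 mm across, 170 mm long, then a black collar 52 mm across up to 184 mm and the flip cap (195 mm in all when shut); about 0.25 kg. Origin: centre of its base; z: along its axis, base to cap. It starts leaning 45 deg from upright, top away from the robot along rack x; its -x side (cap hinge) is uppermost, its y level, along rack y
- cap (a joint): opening angle of that flask's flip cap, rad: 0 = fully shut on its stop, 1.3 to 1.9 = standing open at the start. The hinge is a little stiff: the cap stays where it is left. In the last 0.15 rad its lip meets a sprung catch on the collar: push on (4 to 5 N on the outer face near the free end) until it snaps under the catch, which then keeps it shut; left before the snap it stays ajar
- cap_hinge (a point): middle of the cap's hinge line: at (-27, 0, 185) mm in the flask's frame, the line parallel to the flask's y. The cap is a black disc 52 mm across and 10 mm thick; shut, it lies from the hinge towards the flask's +x, parallel to the base, and ends in a lip 61 mm from the hinge, under the nose of a sprung catch that stands at the flask's +x side up to 40 mm from its axis
- cap_tip (a point): point on the outer (top) face of the cap, 45 mm from the hinge line towards the free end and 10 mm above the hinge line when shut; moves with the cap. With the cap open this face looks up and back to the robot: push it away from the robot, then down
- rack: fixed bamboo rack, 336 mm wide (y), 150 mm deep (x); origin under its centre on the worktop; x points away from the robot, the way the flasks lean. Three bays at y = -105, 0, +105 mm. A 45 deg board carries each flask's underside from its base, which stands on a ledge, to 125 mm along it; the board's top edge is 118 mm above the worktop. Side battens 20 mm high, 1.5 mm clear
- flask_b: another flask of the same kind and size, its cap shut, in another bay, leaning the same way; frame as for flask (base centre, z along its axis). Leave it
- flask_c: the third flask, same as flask_b. Leave it
- tumbler: clear drinking glass, 72 mm across, 95 mm high, standing on the worktop to one side of the rack; origin at the centre of its foot. Leave it
- mug: white mug, 80 mm across without its handle, 92 mm high, standing to the other side of the rack; origin at the centre of its foot. Leave it
- rod_mid (a point): middle of the steel rod, 8 mm thick, that runs along the rack's y across the upper sides of all three flasks, 62 mm up from their bases and 2.5 mm clear of them; this point 119 mm above the worktop. Because of it a flask can leave only along its own axis until its base has passed the rod (70 mm or more)
Mind the look-alikes: they are no part of the job. What is shaped like the flask_c but orange or turquoise is not meant.

How it is judged:
By the outcome, as a careful person would: the job done as asked, in the order asked, and still so for the second after the job is handed in, while the arm keeps its last pose, push and grip.
It also fails if it takes over 48 s, if anything falls off the work surface, if the arm or the gripper's body presses on something with over 40 N, if the wrist force passes 120 N, or if a joint passes its speed limit or range.

## Working session

There is one attempt and no reset: what is moved stays moved. The work goes in short steps, Python scripts to look and compute and a tool call to move; the robot and the scene stay as the last step left them, time stands still between calls to the robot, and variables do not carry over. Pictures are saved under pics/ and viewed, at most 11 in all, crops included, and the job is handed in when it is done.

Besides the shell and the picture viewer there is one more tool, called after "Request:" as name(argument=value, ...), one argument or row to a line, values as JSON. move_arm: Moves the arm, as the interface text tells. Its arguments: {"type":"object","properties":{"rows":{"type":"string"},"squeeze":{"type":"number"}},"required":["rows"]}

```bash
ls; mkdir -p pics
python3 - <<'E'
from station import arm
import cv2,numpy as np
np.set_printoptions(precision=4,suppress=True)
for n in ["scene","top"]:
    p,d=arm.grab_frame(n); cv2.imwrite(f"pics/{n}0.png",p); np.savez(f"pics/{n}0.npz",p=p,d=d)
    print(n,arm.camera_model(n))
print(arm.camera_model("wrist"))
print(arm.get_state(), arm.finger_overhang)
E
```

```text
pics
scene {'mtx': array([[404.4145,   0.    , 279.9285],
       [  0.    , 404.4145, 212.0031],
       [  0.    ,   0.    ,   1.    ]]), 'camera_from_world': array([[-0.6937,  0.72  ,  0.0223,  0.3509],
       [ 0.452 ,  0.4593, -0.7647, -0.105 ],
       [-0.5608, -0.5203, -0.644 ,  1.3133],
       [ 0.    ,  0.    ,  0.    ,  1.    ]])}
top {'mtx': array([[478.927 ,   0.    , 271.2692],
       [  0.    , 478.927 , 212.838 ],
       [  0.    ,   0.    ,   1.    ]]), 'camera_from_world': array([[-0.0171, -0.9998, -0.0031, -0.0018],
       [-0.9935,  0.0173, -0.1124,  0.5157],
       [ 0.1125,  0.0011, -0.9937,  1.4926],
       [ 0.    ,  0.    ,  0.    ,  1.    ]])}
{'mtx': array([[304.8367,   0.    , 280.2259],
       [  0.    , 304.8367, 206.3122],
       [  0.    ,   0.    ,   1.    ]]), 'mount': array([[-0.0005, -0.9509, -0.3095,  0.0843],
       [ 1.    , -0.0002, -0.0009,  0.0006],
       [ 0.0008, -0.3095,  0.9509, -0.1792],
       [ 0.    ,  0.    ,  0.    ,  1.    ]])}
{'t': 0.1, 'q': array([-0.8799,  0.3593,  0.0112, -0.0003, -1.2241, -0.2881]), 'qd': array([ 0.0002, -0.001 ,  0.0009, -0.    ,  0.0004,  0.0006]), 'joint_efforts': array([ -0.0011, -58.4162,  29.3754,   7.0155,   0.0102,  -0.0001]), 'eef_pos': array([ 0.2644, -0.6206,  0.2062]), 'ee_rot': array([ 3.1401, -0.0001, -2.7389]), 'force': array([ 0.1034, -0.1698, -0.96  ]), 'moment': array([ 0.0109, -0.0155, -0.0065]), 'gripper_force': 0.0, 'width': 0.08746548773511448} 0.008
```

View pics/scene0.png

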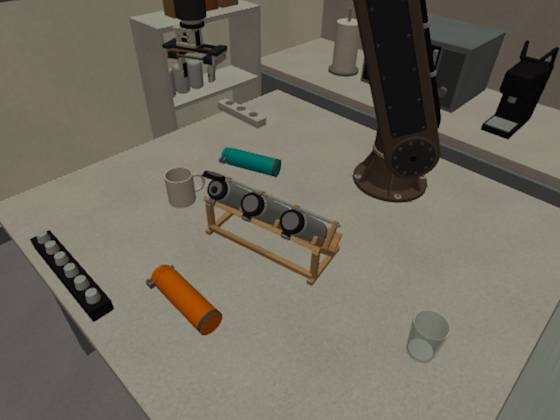

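View pics/top0.png

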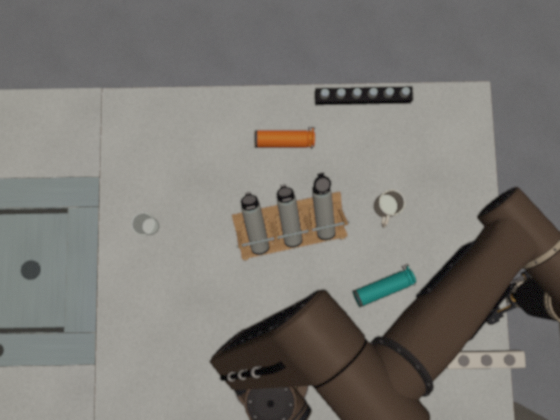

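The top view shows the three flasks at columns 255, 289 and 323. The right-hand one, at (322,187) on the mug side, has its cap standing open, and in the scene view that is the cap at (213,177). Next I'll fit the three cylinders to the depth points, using the known 45° lean and base height (0.050 m, from the rod's height).

```bash
cat > h.py <<'E'
import numpy as np,cv2
from station import arm
np.set_printoptions(precision=4,suppress=True)
def cloud(d,K,Twc):
    v,u=np.indices(d.shape); m=d>0
    P=np.stack([(u-K[0,2])/K[0,0]*d,(v-K[1,2])/K[1,1]*d,d],-1)
    return P@Twc[:3,:3].T+Twc[:3,3],m
def world(name,d):
    c=arm.camera_model(name); return cloud(d,c["mtx"],np.linalg.inv(c["camera_from_world"]))
E
cat > fit.py <<'E'
from h import *
from scipy.optimize import least_squares
s=2**-.5
pts=[]
for n in ["top","scene"]:
    f=np.load(f"pics/{n}0.npz"); P,m=world(n,f["d"]); p=f["p"].astype(int)
    hsv=cv2.cvtColor(f["p"],cv2.COLOR_BGR2HSV)
    m&=(hsv[...,1]<70)&(hsv[...,2]>60)&(P[...,2]>.09)&(P[...,2]<.22)
    box=np.zeros_like(m)
    if n=="top": box[180:255,235:345]=1
    else: box[165:260,200:340]=1
    q=P[m&box]; print(n,len(q),q.min(0),q.max(0)); pts.append(q)
def unpack(t): 
    c,sn=np.cos(t[2]),np.sin(t[2]); ex=np.array([c,sn,0]); ey=np.array([-sn,c,0]); a=s*ex+s*np.array([0,0,1]); return ey,a
def res(t,q):
    ey,a=unpack(t); r=[]
    for k in (-1,0,1):
        b=np.array([t[0],t[1],.050])+ey*.105*k; v=q-b; h=v@a
        r.append(np.linalg.norm(v-h[:,None]*a,axis=1)-.029)
    r=np.array(r); return r[np.abs(r).argmin(0),range(len(q))]
for q,nm in ((pts[0],"top"),(pts[1],"scene"),(np.vstack(pts),"both")):
    r=least_squares(res,[.48,-.03,.1],args=(q,),loss="soft_l1",f_scale=.002)
    ey,a=unpack(r.x); print(nm,r.x,np.median(abs(res(r.x,q))),"bases",[np.r_[r.x[:2],.05]+ey*.105*k for k in (-1,0,1)])
E
python3 fit.py
python3 - <<'E'
import cv2,numpy as np
f=cv2.imread("pics/top0.png")[160:270,220:360]; g=cv2.imread("pics/scene0.png")[150:290,180:360]
cv2.imwrite("pics/crop.png",np.hstack([cv2.resize(f,(400,314)),cv2.resize(g,(400,314))]))
E
```

```text
top 2746 [ 0.4022 -0.2318  0.09  ] [0.5861 0.0983 0.2199]
scene 1821 [ 0.4075 -0.2375  0.0902] [0.6068 0.1091 0.219 ]
top [ 0.3544 -0.0846  0.1719] 0.0071070118444270195 bases [array([ 0.3724, -0.188 ,  0.05  ]), array([ 0.3544, -0.0846,  0.05  ]), array([0.3365, 0.0189, 0.05  ])]
scene [ 0.3983 -0.0225  0.0055] 0.010392218101547775 bases [array([ 0.3989, -0.1275,  0.05  ]), array([ 0.3983, -0.0225,  0.05  ]), array([0.3977, 0.0825, 0.05  ])]
both [ 0.3634 -0.0718  0.1518] 0.010288626241383492 bases [array([ 0.3793, -0.1756,  0.05  ]), array([ 0.3634, -0.0718,  0.05  ]), array([0.3475, 0.032 , 0.05  ])]
```

View pics/crop.png

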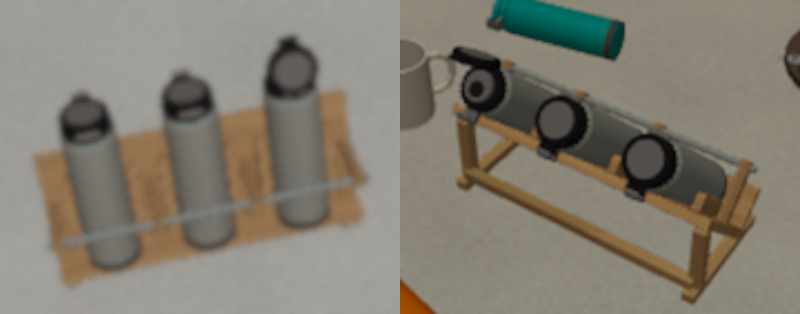

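The crop confirms that the mug-side flask's cap is standing open and the other two are shut. The rod runs from about (243,246) to (348,223) in the top image, so I'll cast it onto z=0.119 to get a yaw and position to start the fit from.

```bash
cat >> h.py <<'E'
def ray(name,u,v,z):
    c=arm.camera_model(name);T=np.linalg.inv(c["camera_from_world"]);K=c["mtx"]
    d=T[:3,:3]@np.linalg.solve(K,[u,v,1]);return T[:3,3]+d*(z-T[2,3])/d[2]
E
python3 - <<'E'
from h import *
a=ray("top",242.7,245.8,.119);b=ray("top",347.8,223,.119);print(a,b,np.linalg.norm(a-b),np.arctan2(-(a-b)[0],(a-b)[1]))
f=np.load("pics/top0.npz");P,m=world("top",f["d"])
for u,v in((289,238),(289,215),(323,220),(323,232),(255,225),(310,140),(200,150),(276,215)): print(u,v,P[v,u])
E
sed -i 's/\[.48,-.03,.1\]/[.44,-.04,.15]/; s/r\[np.abs(r).argmin(0),range(len(q))\]/np.clip(r[np.abs(r).argmin(0),range(len(q))],-.012,.012)/' fit.py
sed -i 's/(P\[...,2\]>.09)&(P\[...,2\]<.22)/(P[...,2]>.075)\&(P[...,2]<.17)/' fit.py; python3 fit.py
```

```text
[0.4085 0.0756 0.119 ] [ 0.4709 -0.2383  0.119 ] 0.32003006059999856 0.1963728877170493
289 238 [ 0.4305 -0.0629  0.099 ]
289 215 [ 0.4936 -0.0622  0.1595]
323 220 [ 0.4806 -0.164   0.1252]
323 232 [ 0.4475 -0.1668  0.0892]
255 225 [0.4667 0.037  0.1542]
310 140 [ 0.747  -0.1389  0.0412]
200 150 [0.7306 0.22   0.001 ]
276 215 [ 0.4998 -0.0249  0.1085]
top 2093 [ 0.3846 -0.2318  0.0751] [0.5861 0.1013 0.17  ]
scene 1101 [ 0.3895 -0.2375  0.0753] [0.6068 0.1091 0.17  ]
top [ 0.4248 -0.0776  0.1967] 0.0015237832457503687 bases [array([ 0.4453, -0.1806,  0.05  ]), array([ 0.4248, -0.0776,  0.05  ]), array([0.4043, 0.0254, 0.05  ])]
scene [ 0.4217 -0.0778  0.2008] 0.0014591076432419123 bases [array([ 0.4427, -0.1807,  0.05  ]), array([ 0.4217, -0.0778,  0.05  ]), array([0.4008, 0.0251, 0.05  ])]
both [ 0.4242 -0.077   0.1974] 0.0016243872330373808 bases [array([ 0.4448, -0.18  ,  0.05  ]), array([ 0.4242, -0.077 ,  0.05  ]), array([0.4036, 0.0259, 0.05  ])]
```

Both cameras agree: the open flask's base is at (0.4447, -0.1803, 0.05), the yaw is 0.198 rad, and the rod gives the same yaw. I'll plan the cap-closing arc with the fingers closed and the tool vertical, with tool y along rack y, and start by raising and yawing the tool.

```bash
cat >> h.py <<'E'
yaw=.198; F=np.array([.4447,-.1803,.05]); s=2**-.5
ex=np.array([np.cos(yaw),np.sin(yaw),0]);ey=np.array([-np.sin(yaw),np.cos(yaw),0]);ez=np.array([0,0,1.])
Z=s*ex+s*ez; X=s*ex-s*ez; hinge=F+.185*Z-.027*X
from scipy.spatial.transform import Rotation as Ro
def Rt(p): # tool z pitched p deg below horizontal along ex, tool y = ey
    p=np.radians(p); z=np.cos(p)*ex-np.sin(p)*ez; return np.column_stack([np.cross(ey,z),ey,z])
def rel(pos,R=None):
    st=arm.get_state(); R0=Ro.from_euler("xyz",st["ee_rot"]).as_matrix(); p0=st["eef_pos"]
    print("t",st["t"],"q",st["q"],"F",st["force"])
    print("shift(tool)",R0.T@(pos-p0),"|",np.linalg.norm(pos-p0), "turn deg", None if R is None else np.degrees(Ro.from_matrix(R0.T@R).as_rotvec()))
def rackxz(p): d=p-hinge; return np.array([d@ex,d@ey,d@ez])
E
python3 - <<'E'
from h import *
print("hinge",hinge)
for e in (70,55,40,25,10,0,-10,-20,-30,-38,-45):
    r=np.radians(e);u=np.array([np.cos(r),np.sin(r)]);w=np.array([-np.sin(r),np.cos(r)])
    c=(47.5-5.5*e/45)*u+(10+9.5*abs(np.sin(r)))*w; c[1]+=8
    print(e,"TCP rel hinge mm",c.round(1))
start=hinge-.05*ex+.13*ez; rel(start,Rt(90))
f=np.load("pics/top0.npz");P,m=world("top",f["d"]);print(P[204,388],P[225,147])
E
```

```text
hinge [ 0.5542 -0.1583  0.1999]
70 TCP rel hinge mm [-4.5 51.1]
55 TCP rel hinge mm [ 8.8 51.6]
40 TCP rel hinge mm [22.3 47.7]
25 TCP rel hinge mm [34.4 39.5]
10 TCP rel hinge mm [43.6 27.5]
0 TCP rel hinge mm [47.5 18. ]
-10 TCP rel hinge mm [50. 11.]
-20 TCP rel hinge mm [51.5  3.4]
-30 TCP rel hinge mm [51.7 -4.8]
-38 TCP rel hinge mm [ 50.8 -11.6]
-45 TCP rel hinge mm [ 49.3 -17.7]
t 0.1 q [-0.8799  0.3593  0.0112 -0.0003 -1.2241 -0.2881] F [ 0.1034 -0.1698 -0.96  ]
shift(tool) [-0.3989  0.322  -0.1233] | 0.5272310197125262 turn deg [ 0.0834 -0.0166 11.7283]
[ 0.5408 -0.389   0.0023] [0.4859 0.3905 0.0039]
```

Request:
move_arm(
  rows="0 0 6 0 0 -0.05 0; 0 0 5.8 0 0 -0.05 0; 0 0 0 0 0 -0.03 0",
  squeeze=20,
)

```text
t: 0.48
eef_pos: [0.2646, -0.6214, 0.3397]
ee_rot: [-3.139, 0.001, -2.946]
force: [0.3, -0.8, -1.3]
width: 0.0631
gripper_force: 0.0
```

```bash
python3 -c "
from h import *
rel(hinge-.05*ex+.13*ez,Rt(90)); print(arm.get_state()['eef_pos'])"
```

```text
t 0.475 q [-0.8799  0.3112  0.2372  0.0005 -1.4944 -0.4955] F [ 0.2546 -0.8344 -1.2653]
shift(tool) [-0.324   0.3979  0.0091] | 0.5132039898914746 turn deg [-0.1322  0.0409 -0.1495]
[ 0.2646 -0.6214  0.3397]
```

Request:
move_arm(
  rows="0 0 0 -0.036 0.044 0 0; 0 0 0 -0.036 0.044 0 0; 0 0 0 -0.036 0.044 0 0; 0 0 0 -0.036 0.044 0 0; 0 0 0 -0.036 0.044 0 0; 0 0 0 -0.036 0.044 0 0; 0 0 0 -0.036 0.044 0 0; 0 0 0 -0.036 0.044 0 0",
)

```text
t: 1.48
eef_pos: [0.4785, -0.2176, 0.3369]
ee_rot: [3.141, -0.0, -2.945]
force: [1.2, -0.9, -0.2]
width: 0.0005
gripper_force: 0.0
```

Request:
move_arm(
  rows="0 0 0 -0.018 0.023 0 0; 0 0 0 -0.018 0.023 0 0; 0 0 0 0 0 0 0",
)

```text
t: 1.85
eef_pos: [0.5049, -0.1658, 0.3365]
ee_rot: [3.141, -0.001, -2.942]
force: [-0.3, -0.0, -0.9]
width: 0.0003
gripper_force: 0.0
```

```bash
python3 -c "
from h import *
rel(hinge-.05*ex+.13*ez,Rt(90)); print(rackxz(arm.get_state()['eef_pos']))
p,d=arm.grab_frame('wrist'); np.savez('pics/w1.npz',p=p,d=d,**{k:arm.get_state()[k] for k in('eef_pos','ee_rot')}); cv2.imwrite('pics/w1.png',p)"
```

```text
t 1.85 q [ 0.0518  0.0617 -0.0794 -0.0003 -1.4307 -1.4233] F [-0.3146 -0.0442 -0.8883]
shift(tool) [ 0.0002 -0.0024  0.0066] | 0.007010539933652928 turn deg [ 0.0264 -0.0523  0.0698]
[-0.0498  0.0024  0.1366]
```

View pics/w1.png

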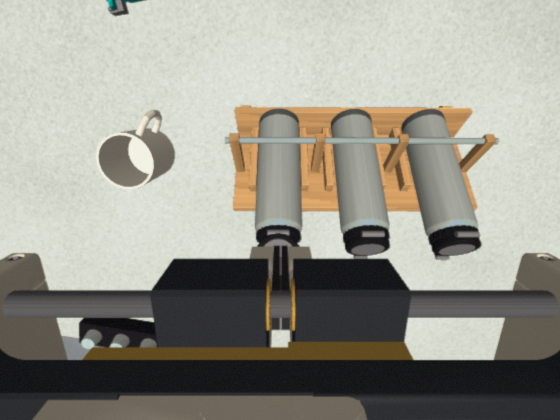

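The wrist view shows the open flask at column 279 directly in line with the fingers at column 281, and the other two flasks, the rod and the mug are all clear. I'll check the fit against this closer depth image.

Run:
```python
from h import *
from scipy.optimize import least_squares
f=np.load("pics/w1.npz");c=arm.camera_model("wrist")
T=np.eye(4);T[:3,:3]=Ro.from_euler("xyz",f["ee_rot"]).as_matrix();T[:3,3]=f["eef_pos"];T=T@c["mount"]
P,m=cloud(f["d"],c["mtx"],T)
hsv=cv2.cvtColor(f["p"],cv2.COLOR_BGR2HSV)
m&=(hsv[...,1]<70)&(hsv[...,2]>60)&(P[...,2]>.075)&(P[...,2]<.19); b=np.zeros_like(m);b[110:225,240:480]=1
q=P[m&b]
def res(t):
    y=t[2];e=np.array([np.cos(y),np.sin(y),0]);n=np.array([-np.sin(y),np.cos(y),0]);a=s*e+s*ez;r=[]
    for k in(0,1,2):
        v=q-(np.array([t[0],t[1],.05])+n*.105*k);r.append(np.linalg.norm(v-(v@a)[:,None]*a,axis=1)-.029)
    r=np.array(r);return np.clip(r[abs(r).argmin(0),range(len(q))],-.012,.012)
r=least_squares(res,[F[0],F[1],yaw],loss="soft_l1",f_scale=.002,diff_step=1e-3);print(len(q),r.x,np.median(abs(res(r.x))))
# collar end & cap points for the open flask
k=(f["d"]>0);k[:225]=0;k[260:]=0;k[:,:255]=0;k[:,305:]=0
for v in range(226,262,3): print(v,rackxz(P[v,279]).round(4), hsv[v,279])
```

```text
14901 [ 0.4409 -0.181   0.1946] 0.00044651132703231455
226 [-0.0077  0.0006 -0.0031] [150  20  26]
229 [-0.0052  0.0006 -0.0002] [15 10 50]
232 [-0.0042  0.0007  0.006 ] [ 15  13 120]
235 [-0.0039  0.0007  0.0134] [150  23  34]
238 [-0.0007  0.0007  0.0141] [ 0  4 58]
241 [0.0013 0.0007 0.0176] [ 18   9 135]
244 [0.0046 0.0007 0.018 ] [ 15  12 130]
247 [-0.0596  0.0014  0.1595] [ 0 15 67]
250 [-0.0595  0.0014  0.1631] [15 16 63]
253 [-0.0598  0.0014  0.1672] [170  12  64]
256 [-0.0593  0.0014  0.1699] [ 0  0 58]
259 [-0.0601  0.0015  0.1748] [ 0 11 48]
```

```bash
sed -i 's/^yaw=.198; F=.*; s=/yaw=.196; F=np.array([.4415,-.181,.05]); s=/' h.py; python3 -c "
from h import *
print(rackxz(arm.get_state()['eef_pos'])); rel(hinge-.02*ex+.052*ez,Rt(90))"
```

```text
[-0.0471  0.0019  0.1367]
t 1.9 q [ 0.0503  0.0613 -0.0795 -0.0001 -1.4309 -1.4225] F [-0.8564  0.6131  0.4003]
shift(tool) [-0.0272 -0.0019  0.0847] | 0.08899140714114748 turn deg [ 0.0149 -0.0465  0.1439]
```

Request:
move_arm(
  rows="0 0 0 -0.0136 -0.001 0.0424 0; 0 0 0 -0.0136 -0.001 0.0424 0; 0 0 0 0 0 0 0; 0 0 0 -0.0155 0 0.001 0; 0 0 0 -0.013 0 -0.0005 0; 0 0 0 -0.0135 0 0.004 0; 0 0 0 0 0 0 0",
)

```text
t: 2.78
eef_pos: [0.5735, -0.1554, 0.2473]
ee_rot: [3.141, -0.001, -2.944]
force: [-1.5, 0.3, -0.6]
width: 0.0005
gripper_force: 0.0
```

Request:
move_arm(
  rows="0 0 0 -0.006 0 0.004 0; 0 0 0 -0.006 0 0.004 0; 0 0 0 -0.0046 0 0.006 0; 0 0 0 -0.0046 0 0.006 0; 0 0 0 -0.004 0 0.0095 0; 0 0 0 -0.0025 0 0.007 0; 0 0 0 0 0 0 0",
)

```text
t: 3.65
eef_pos: [0.5996, -0.1502, 0.2104]
ee_rot: [3.141, -0.001, -2.945]
force: [-0.4, 0.1, 0.3]
width: 0.0007
gripper_force: 0.0
```

```bash
python3 -c "
from h import *
print(rackxz(arm.get_state()['eef_pos'])); rel(hinge+.0515*ex+.0034*ez,Rt(90))
p,d=arm.grab_frame('scene'); cv2.imwrite('pics/s2.png',cv2.resize(p[130:290,160:360],(750,600)))"
```

```text
[ 0.0493 -0.0006  0.0105]
t 3.65 q [ 0.0699  0.2649 -0.114  -0.0002 -1.1934 -1.4438] F [-0.4     0.102   0.2573]
shift(tool) [-0.0022  0.0006  0.0071] | 0.00739982550004112 turn deg [ 0.0194 -0.0813  0.0491]
```

View pics/s2.png

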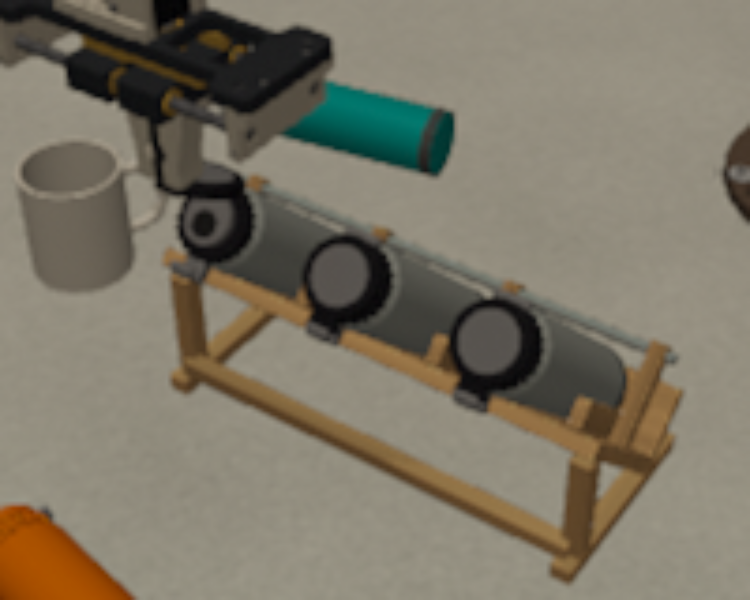

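The cap at crop (215,185) is now about level under the fingertips, with little force. I'll continue the arc towards shut.

Request:
move_arm(
  rows="0 0 0 -0.0015 0 0.0075 0; 0 0 0 0 0 0.008 0; 0 0 0 0.001 0 0.007 0; 0 0 0 0.001 0 0.004 0; 0 0 0 0 0 0 0",
)

```text
t: 4.32
eef_pos: [0.599, -0.1504, 0.1843]
ee_rot: [3.141, -0.001, -2.945]
force: [0.4, -0.9, 1.4]
width: 0.0006
gripper_force: 0.0
```

Request:
move_arm(
  rows="0 0 0 0.001 0 0.002 0; 0 0 0 0.001 0 0.001 0; 0 0 0 0 0 0 0",
)

```text
t: 4.7
eef_pos: [0.5974, -0.1508, 0.1818]
ee_rot: [-3.142, 0.0, -2.945]
force: [0.2, 0.8, 0.1]
width: 0.0
gripper_force: 0.1
```

Request:
move_arm(
  rows="0 0 0 0.001 0 0.001 0; 0 0 0 0.001 0 0.001 0; 0 0 0 0 0 0 0",
)

```text
t: 5.08
eef_pos: [0.5953, -0.1512, 0.1797]
ee_rot: [3.142, -0.0, -2.945]
force: [0.9, -0.5, 0.5]
width: 0.0007
gripper_force: 0.1
```

```bash
python3 -c "
from h import *
print(rackxz(arm.get_state()['eef_pos'])); rel(hinge+.0493*ex-.0177*ez,Rt(90))"
```

```text
[ 0.045  -0.0007 -0.0202]
t 5.075 q [ 0.0689  0.2784 -0.1676 -0.     -1.1249 -1.4428] F [ 0.8893 -0.492   0.5225]
shift(tool) [-0.0043  0.0007 -0.0025] | 0.005047078043264321 turn deg [ 0.0031 -0.0084  0.0462]
```

Request:
move_arm(
  rows="0 0 0 0.001 0 0.001 0; 0 0 0 0 0 0 0",
)

```text
t: 5.32
eef_pos: [0.5944, -0.1514, 0.1787]
ee_rot: [3.142, -0.0, -2.945]
force: [1.0, 0.0, 0.4]
width: 0.0001
gripper_force: 0.1
```

Request:
move_arm(
  rows="0 0 0 0.001 0 0.001 0; 0 0 0 0 0 0 0",
)

```text
t: 5.58
eef_pos: [0.5934, -0.1516, 0.1777]
ee_rot: [3.142, -0.0, -2.945]
force: [0.3, -0.5, -0.2]
width: 0.0004
gripper_force: 0.2
```

Request:
move_arm(
  rows="0 0 0 0.001 0 0.001 0; 0 0 0 0 0 0 0",
)

```text
t: 5.82
eef_pos: [0.5924, -0.1518, 0.1767]
ee_rot: [3.142, -0.0, -2.945]
force: [0.6, 0.8, 0.4]
width: 0.0001
gripper_force: 0.2
```

```bash
python3 -c "
from h import *
print(rackxz(arm.get_state()['eef_pos']))
p,d=arm.grab_frame('scene'); cv2.imwrite('pics/s3.png',cv2.resize(p[150:240,180:300],(800,600),interpolation=cv2.INTER_CUBIC))"
```

```text
[ 0.042  -0.0007 -0.0232]
```

View pics/s3.png

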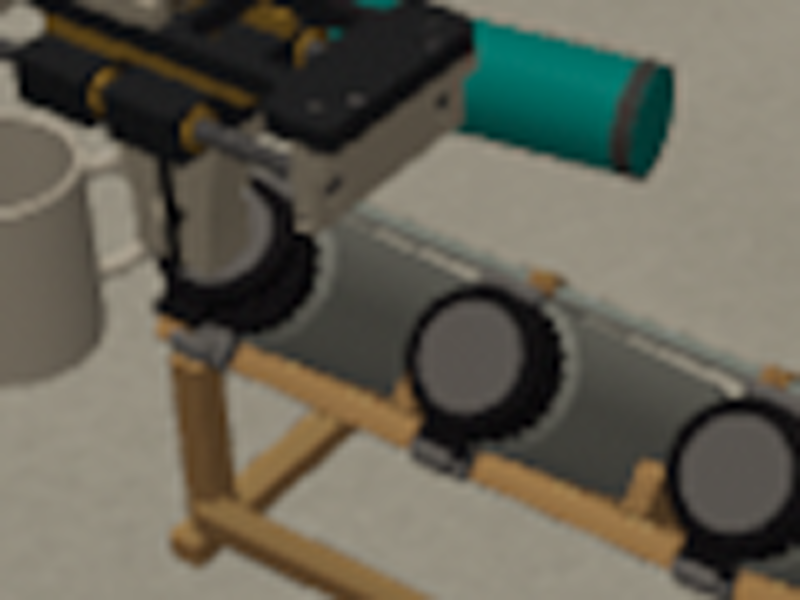

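The cap is now almost parallel to the shut ones, with its lip at the catch (205,340 in the crop). I'll keep pressing along the flask axis and watch the force.

Request:
move_arm(
  rows="0 0 0 0.001 0 0.001 0; 0 0 0 0 0 0 0",
)

```text
t: 6.12
eef_pos: [0.5915, -0.1519, 0.1757]
ee_rot: [3.142, -0.0, -2.945]
force: [0.1, 0.9, 0.3]
width: 0.0005
gripper_force: 0.2
```

Request:
move_arm(
  rows="0 0 0 0.001 0 0.001 0; 0 0 0 0 0 0 0",
)

```text
t: 6.38
eef_pos: [0.5905, -0.1522, 0.1747]
ee_rot: [3.142, -0.0, -2.945]
force: [0.5, -0.3, -0.9]
width: 0.0006
gripper_force: 0.2
```

Request:
move_arm(
  rows="0 0 0 0.001 0 0.001 0; 0 0 0 0 0 0 0",
)

```text
t: 6.62
eef_pos: [0.5895, -0.1524, 0.1737]
ee_rot: [3.142, -0.0, -2.945]
force: [0.2, 0.3, 0.4]
width: 0.0002
gripper_force: 0.2
```

Request:
move_arm(
  rows="0 0 0 0.001 0 0.001 0; 0 0 0 0 0 0 0",
)

```text
t: 6.88
eef_pos: [0.5887, -0.1525, 0.1728]
ee_rot: [-3.142, 0.0, -2.945]
force: [1.0, -0.9, 0.9]
width: 0.0003
gripper_force: 0.4
```

The force hasn't risen, although the tip should have reached the stop. I'll check the cap's position with depth, comparing its height along the axis with the two shut caps.

Run:
```python
from h import *
st=arm.get_state();print(rackxz(st['eef_pos']),st['force'])
p,d=arm.grab_frame('scene'); np.savez("pics/s4.npz",p=p,d=d); cv2.imwrite('pics/s4.png',cv2.resize(p[150:240,180:300],(800,600),interpolation=cv2.INTER_CUBIC))
P,m=world('scene',d)
for k,n in((0,'open'),(1,'b'),(2,'c')):
    v=P-(F+ey*.105*k); zz=v@Z; xx=v@X; yy=v@ey
    for lo in (-.02,-.01,0,.01,.02,.03):
        w=(abs(xx-lo-.005)<.005)&(abs(yy)<.02)&(zz>.17)&(zz<.26)&m
        h=zz[w]; print(n,"x",lo,w.sum(),np.percentile(h,[5,25,50,75,95]).round(4) if w.sum() else '')
```

```text
[ 0.0382 -0.0007 -0.0271] [ 1.0076 -0.9236  0.8855]
open x -0.02 96 [0.1962 0.2007 0.2386 0.243  0.2475]
open x -0.01 97 [0.1996 0.2161 0.2308 0.2345 0.238 ]
open x 0 82 [0.2008 0.2159 0.222  0.2255 0.229 ]
open x 0.01 66 [0.1903 0.202  0.2032 0.2052 0.2186]
open x 0.02 67 [0.1734 0.1841 0.1999 0.2023 0.2051]
open x 0.03 45 [0.1795 0.1849 0.1981 0.2006 0.2024]
b x -0.02 70 [0.1828 0.1958 0.1971 0.1983 0.1998]
b x -0.01 70 [0.1957 0.1965 0.1976 0.1987 0.1994]
b x 0 71 [0.1955 0.1967 0.1975 0.1982 0.2   ]
b x 0.01 69 [0.1948 0.1967 0.1977 0.1986 0.1999]
b x 0.02 67 [0.172  0.1856 0.1949 0.1971 0.1982]
b x 0.03 44 [0.1812 0.1917 0.194  0.1977 0.2007]
c x -0.02 80 [0.1863 0.1964 0.1971 0.1983 0.1998]
c x -0.01 79 [0.1962 0.197  0.1981 0.1991 0.1999]
c x 0 81 [0.1954 0.197  0.1979 0.1993 0.2007]
c x 0.01 79 [0.1955 0.1967 0.1978 0.1989 0.1999]
c x 0.02 70 [0.1734 0.1915 0.1955 0.1973 0.1987]
c x 0.03 49 [0.1808 0.1934 0.1948 0.1976 0.1994]
```

View pics/s4.png

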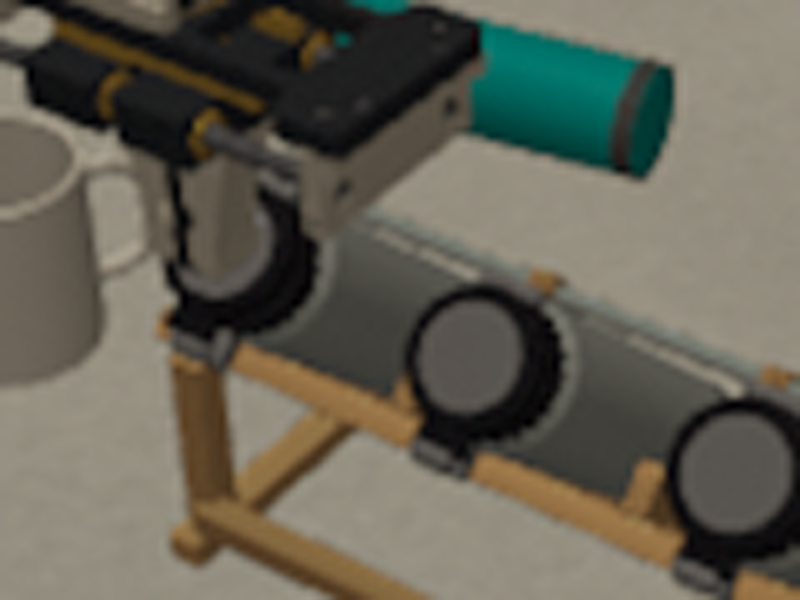

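The shut caps read 197.6 mm along the axis and this one is about 5 mm proud at the free end, which is roughly 0.1 rad open and inside the catch zone. I'll press on, moving slightly towards the hinge to stay clear of the catch's nose.

Request:
move_arm(
  rows="0 0 0 0.0015 0 0 0; 0 0 0 0.0015 0 0 0; 0 0 0 0 0 0 0",
)

```text
t: 7.3
eef_pos: [0.5871, -0.153, 0.1738]
ee_rot: [-3.141, 0.003, -2.944]
force: [5.0, 1.2, 3.1]
width: 0.0007
gripper_force: 2.6
```

Request:
move_arm(
  rows="0 0 0 0.001 0 0.001 0; 0 0 0 0 0 0 0",
)

```text
t: 7.55
eef_pos: [0.5871, -0.1531, 0.1733]
ee_rot: [-3.14, 0.005, -2.944]
force: [5.8, 2.2, 3.9]
width: 0.0007
gripper_force: 3.7
```

Request:
move_arm(
  rows="0 0 0 0.001 0 0.001 0; 0 0 0 0 0 0 0",
)

```text
t: 7.8
eef_pos: [0.585, -0.1534, 0.1718]
ee_rot: [-3.141, 0.003, -2.944]
force: [3.7, 1.0, -0.3]
width: 0.0001
gripper_force: 1.6
```

Request:
move_arm(
  rows="0 0 0 0.001 0 0.001 0; 0 0 0 0 0 0 0",
)

```text
t: 8.05
eef_pos: [0.5849, -0.1536, 0.1711]
ee_rot: [-3.14, 0.005, -2.944]
force: [6.3, 1.6, 4.0]
width: 0.0005
gripper_force: 4.0
```

Request:
move_arm(
  rows="0 0 0 0.001 0 0.001 0; 0 0 0 0 0 0 0",
)

```text
t: 8.3
eef_pos: [0.585, -0.1537, 0.1708]
ee_rot: [-3.14, 0.007, -2.944]
force: [8.9, 2.3, 5.3]
width: 0.0002
gripper_force: 5.2
```

Request:
move_arm(
  rows="0 0 0 0.001 0 0.001 0; 0 0 0 0 0 0 0",
)

```text
t: 8.55
eef_pos: [0.5851, -0.1538, 0.1705]
ee_rot: [-3.139, 0.009, -2.943]
force: [10.0, 2.5, 7.6]
width: 0.0005
gripper_force: 6.4
```

```bash
cat > chk.py <<'E'
from h import *
st=arm.get_state();print(rackxz(st['eef_pos']),st['force'])
p,d=arm.grab_frame('scene');P,m=world('scene',d)
for k,n in((0,'open'),(1,'b')):
    v=P-(F+ey*.105*k); zz=v@Z; xx=v@X; yy=v@ey
    for lo in (-.02,-.01,0,.01,.02,.03):
        w=(abs(xx-lo-.005)<.005)&(abs(yy)<.02)&(zz>.17)&(zz<.26)&m
        h=zz[w]; print(n,"x",lo,w.sum(),np.percentile(h,[5,25,50,75,95]).round(4) if w.sum() else '')
E
python3 chk.py
```

```text
[ 0.0345 -0.0013 -0.0294] [9.972  2.4523 7.5609]
open x -0.02 103 [0.1939 0.2116 0.2344 0.2383 0.242 ]
open x -0.01 92 [0.1976 0.2125 0.2254 0.2294 0.2329]
open x 0 79 [0.1962 0.2111 0.2166 0.2194 0.2232]
open x 0.01 63 [0.1874 0.1964 0.1977 0.1988 0.2108]
open x 0.02 62 [0.1716 0.1811 0.1936 0.1968 0.1981]
open x 0.03 42 [0.1806 0.187  0.1944 0.198  0.1995]
b x -0.02 74 [0.1825 0.1959 0.1972 0.198  0.1997]
b x -0.01 71 [0.1955 0.1968 0.1976 0.1983 0.1997]
b x 0 69 [0.1955 0.1966 0.1974 0.1983 0.1997]
b x 0.01 67 [0.195  0.1969 0.1979 0.1987 0.2003]
b x 0.02 65 [0.1736 0.185  0.1953 0.1968 0.1987]
b x 0.03 45 [0.18   0.193  0.1954 0.1972 0.1997]
```

The cap now reads the same as the shut neighbour along its whole face (197.7 against 197.9 mm), and it resisted a 12 N push. I'll back off and recheck it unloaded. From the joint and pose pairs I'll also estimate the arm's geometry, to check that the upright pose is reachable.

Request:
move_arm(
  rows="0 0 0 -0.02 0 -0.02 0; 0 0 0 -0.015 0 -0.05 0.0876; 0 0 0 0.03 0 -0.05 0.0876; 0 0 0 0.05 0 0 0.0876; 0 0 0 0 0 0 0.0876",
)

```text
t: 9.22
eef_pos: [0.533, -0.1635, 0.2886]
ee_rot: [3.141, -0.001, -2.946]
force: [0.1, -0.1, 0.2]
width: 0.0351
gripper_force: 0.0
```

```bash
python3 chk.py
python3 - <<'E'
from h import *
D=[(.359,.0112,.2644,-.6206,.2062),(.0617,-.0794,.5049,-.1658,.3365),(.2784,-.1676,.5953,-.1512,.1797),(.3112,.2372,.2646,-.6214,.3397),(.2649,-.114,.5996,-.1502,.2104)]
A=[];b=[]
for q2,q3,x,y,z in D:
    f=np.sqrt(x*x+y*y-.192**2);e=q3-q2
    A+= [[1,0,np.sin(q2),np.cos(e),-np.sin(e)],[0,1,np.cos(q2),np.sin(e),np.cos(e)]];b+=[f,z]
print(np.linalg.lstsq(np.array(A),np.array(b),rcond=None))
# grasp staging: point 120 mm up axis, tool pitch 65, TCP 6 mm past axis? standoff 70 mm
R=Rt(65);g=F+.120*Z+.004*R[:,2]; rel(g-.09*R[:,2],R)
E
```

```text
[-0.0186 -0.0006  0.0887] [ 0.119  -0.0608  0.162 ]
open x -0.02 63 [0.1839 0.1958 0.1967 0.1979 0.1995]
open x -0.01 64 [0.1955 0.1969 0.1977 0.1984 0.1994]
open x 0 57 [0.1961 0.1971 0.1979 0.1985 0.1999]
open x 0.01 60 [0.1959 0.1966 0.1973 0.1983 0.2   ]
open x 0.02 62 [0.1724 0.1851 0.195  0.1964 0.1987]
open x 0.03 44 [0.1812 0.187  0.1945 0.197  0.1999]
b x -0.02 68 [0.1885 0.1959 0.1975 0.1986 0.1998]
b x -0.01 70 [0.1954 0.1966 0.1975 0.1984 0.1995]
b x 0 68 [0.1955 0.1967 0.1978 0.1988 0.2001]
b x 0.01 72 [0.1947 0.1968 0.1978 0.1983 0.1995]
b x 0.02 66 [0.1737 0.1862 0.1949 0.1963 0.1981]
b x 0.03 45 [0.1795 0.1928 0.1954 0.1973 0.1989]
(array([-0.001 , -0.199 ,  0.6054,  0.4644, -0.0034]), array([0.]), np.int32(5), array([3.8619, 3.1541, 0.2439, 0.2274, 0.1608]))
t 9.275 q [ 0.0536  0.1247 -0.1149 -0.0004 -1.332  -1.4283] F [-0.016   0.078   0.0015]
shift(tool) [0.046  0.0007 0.0754] | 0.08827837072892289 turn deg [  0.0278 -25.0395  -0.0049]
```

Unloaded, the cap stays level with the shut one, so it has snapped under the catch. The arm geometry estimate says the upright pose is reachable with the tool about 20° below horizontal. I'll tilt the tool to 65° and open the fingers for a grasp 148 mm up the flask, which is above the battens.

Request:
move_arm(
  rows="0 -8.4 0 0 0 -0.02 0.0876; 0 -8.3 0 0 0 -0.01 0.0876; 0 -8.3 0 0 0 0 0.0876; 0 0 0 0 0 0 0.0876",
)

```text
t: 9.78
eef_pos: [0.5327, -0.1634, 0.317]
ee_rot: [3.14, 0.436, -2.946]
force: [0.1, -1.0, 0.8]
width: 0.079
gripper_force: 0.0
```

Run:
```python
from h import *
R=Rt(65);g=F+.148*Z+.002*R[:,2]; rel(g-.08*R[:,2],R); rel(g,R)
```

```text
t 9.775 q [-0.0158 -0.1297 -0.3409 -0.1117 -0.9348 -1.3125] F [ 0.0883 -1.0227  0.7573]
shift(tool) [0.058  0.0004 0.0741] | 0.09404859514340065 turn deg [ 0.0463  0.0089 -0.045 ]
t 9.775 q [-0.0158 -0.1297 -0.3409 -0.1117 -0.9348 -1.3125] F [ 0.0883 -1.0227  0.7573]
shift(tool) [0.058  0.0003 0.1541] | 0.16461473672475982 turn deg [ 0.0463  0.0089 -0.045 ]
```

Request:
move_arm(
  rows="0 0 0 0.03 0 0.02 0.0876; 0 0 0 0.028 0 0.03 0.0876; 0 0 0 0 0 0.03 0.0876; 0 0 0 0 0 0 0.0876",
)

```text
t: 10.28
eef_pos: [0.5161, -0.1665, 0.2176]
ee_rot: [3.14, 0.429, -2.945]
force: [-0.3, 0.1, -0.2]
width: 0.0876
gripper_force: 0.0
```

Run:
```python
from h import *
R=Rt(65);g=F+.148*Z+.002*R[:,2]; rel(g,R)
p,d=arm.grab_frame('wrist'); cv2.imwrite('pics/w5.png',p)
```

```text
t 10.275 q [-0.0273 -0.0835 -0.5163 -0.1428 -0.7237 -1.2594] F [-0.3384  0.1087 -0.2212]
shift(tool) [0.0001 0.0002 0.0712] | 0.07121191203081206 turn deg [ 0.1202 -0.4028  0.0251]
```

View pics/w5.png

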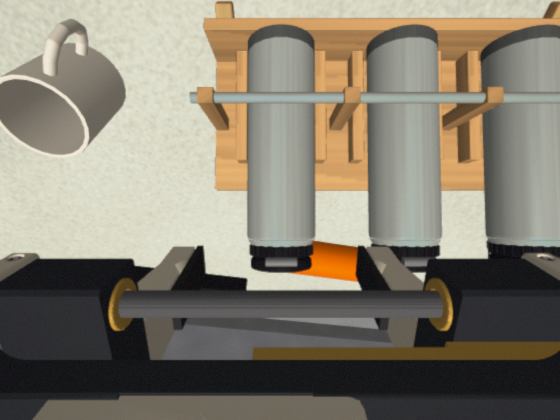

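The flask is centred at column 281 between the finger faces at 204 and 358, and its cap is shut. I'll advance 71 mm and close the fingers.

Request:
move_arm(
  rows="0 0 0 0 0 0.025 0.0876; 0 0 0 0 0 0.025 0.0876; 0 0 0 0 0 0.015 0.0876; 0 0 0 0 0 0.006 0.0876; 0 0 0 0 0 0 0.0876",
)

```text
t: 10.95
eef_pos: [0.5465, -0.161, 0.1566]
ee_rot: [-3.141, 0.436, -2.944]
force: [0.8, 0.6, 0.8]
width: 0.0878
gripper_force: 0.0
```

Run:
```python
from h import *
R=Rt(65);g=F+.148*Z+.002*R[:,2]; rel(g,R)
```

```text
t 10.95 q [-0.0122  0.0262 -0.5613 -0.1653 -0.5616 -1.2402] F [0.7888 0.5693 0.7905]
shift(tool) [0.0028 0.0009 0.0029] | 0.004117329492292404 turn deg [ 0.0188 -0.0089  0.0586]
```

Request:
move_arm(
  rows="0 0 0 0.002 0 0.003 0.0876; 0 0 0 0 0 0 0.0876",
)

```text
t: 11.2
eef_pos: [0.5455, -0.1612, 0.1531]
ee_rot: [-3.142, 0.437, -2.945]
force: [-0.8, -0.7, -0.3]
width: 0.0876
gripper_force: 0.0
```

Request:
move_arm(
  rows="0 0 0 0 0 0 0.04; 0 0 0 0 0 0 0.04; 0 0 0 0 0 0 0.04; 0 0 0 0 0 0 0.04; 0 0 0 0 0 0 0.04; 0 0 0 0 0 0 0.04",
  squeeze=45,
)

```text
t: 11.95
eef_pos: [0.5458, -0.161, 0.1526]
ee_rot: [3.141, 0.436, -2.945]
force: [0.9, 0.9, -0.8]
width: 0.0451
gripper_force: 38.7
```

Run:
```python
from h import *
st=arm.get_state(); R0=Ro.from_euler("xyz",st["ee_rot"]).as_matrix(); print("Z in tool",R0.T@Z,"up in tool",R0.T@ez, st["q"])
```

```text
Z in tool [-0.9397 -0.0004 -0.342 ] up in tool [-0.4227  0.0002 -0.9063] [-0.0126  0.0301 -0.5668 -0.1686 -0.5523 -1.2367]
```

The opening reads 45 mm rather than 58 mm, so the pads are not on the flask's diameter. I'll look before pulling.

Run:
```python
from h import *
st=arm.get_state();print(st["width"],st["gripper_force"],st["force"])
p,d=arm.grab_frame('wrist'); a,b=arm.grab_frame('scene'); np.savez("pics/s6.npz",p=p,d=d,a=a,b=b)
cv2.imwrite('pics/m6.png',np.hstack([cv2.resize(p[:330,100:460],(400,367)),cv2.resize(a[130:240,170:290],(400,367),interpolation=cv2.INTER_CUBIC)]))
```

```text
0.04514910549889036 38.657256960868835 [ 0.9388  0.9235 -0.8308]
```

View pics/m6.png

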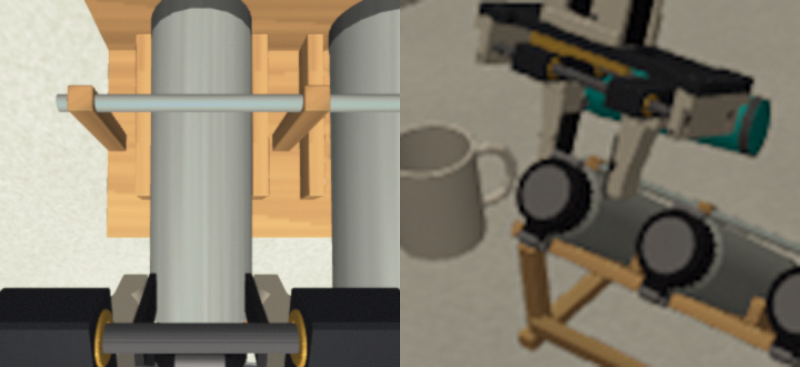

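The scene half of the picture shows the fingers only dipping onto the top of the flask. I'll measure the fingertips and the flask's surface in the tool frame from depth.

Run:
```python
from h import *
f=np.load("pics/s6.npz");st=arm.get_state();c=arm.camera_model("wrist")
R=Ro.from_euler("xyz",st["ee_rot"]).as_matrix();p0=st["eef_pos"]
Pw,mw=cloud(f["d"],c["mtx"],c["mount"]);Ps,ms=world("scene",f["b"]);Ps=(Ps-p0)@R
for n,P,m in(("wrist",Pw,mw),("scene",Ps,ms)):
    for lo in(-60,-50,-40,-30,-20,-10,0,10):
        x,y,z=[P[...,i]*1e3 for i in range(3)]
        k=m&(abs(x)<14)&(y>-62)&(y<62)&(z>=lo)&(z<lo+10)
        print(n,"z",lo,k.sum(),"y hist",np.histogram(y[k],bins=[-62,-50,-40,-30,-20,-10,10,20,30,40,50,62])[0], "x",np.percentile(x[k],[5,95]).round() if k.sum() else "")
# flask surface refit, from wrist: axis perp position in tool frame
W=Pw@R.T+p0; v=W-F; zz=v@Z; yy=v@ey; up=-(v@X)
for a in(.08,.10,.11,.12,.13): 
    k=mw&(abs(zz-a)<.005)&(abs(yy)<.006); print(a,k.sum(),"top surface above axis",np.median(up[k]).round(4) if k.sum() else "")
v=(Ps@R.T+p0)-F; zz=v@Z; yy=v@ey; up=-(v@X)
for a in(.08,.10,.12,.14,.16): 
    k=ms&(abs(zz-a)<.005)&(abs(yy)<.006); print("scene",a,k.sum(),np.median(up[k]).round(4) if k.sum() else "")
```

```text
wrist z -60 809 y hist [  0   0 156 249   0   0   0 221 183   0   0] x [ 5. 11.]
wrist z -50 805 y hist [  0   0 157 242   0   0   0 214 192   0   0] x [-0. 11.]
wrist z -40 2693 y hist [   0    0  136  244  271 1319  348  225  150    0    0] x [-10.  11.]
wrist z -30 2231 y hist [  0   0  51 276 576 387 512 370  59   0   0] x [-9. 13.]
wrist z -20 221 y hist [  0   0   0 112   2   0   0 107   0   0   0] x [ 6. 14.]
wrist z -10 37 y hist [ 0  0  0 19  0  0  0 18  0  0  0] x [ 4. 13.]
wrist z 0 0 y hist [0 0 0 0 0 0 0 0 0 0 0] x 
wrist z 10 0 y hist [0 0 0 0 0 0 0 0 0 0 0] x 
scene z -60 79 y hist [ 0  1 12 25  2  0  0  7 10 22  0] x [-13.   5.]
scene z -50 83 y hist [ 0  0 10 33  1  0  0  8 14 17  0] x [-13.   5.]
scene z -40 63 y hist [ 0  0  8 14  1  3  3  7 20  7  0] x [-13.   7.]
scene z -30 48 y hist [ 0  0  2  0  0  1  5 12 21  7  0] x [-14.   7.]
scene z -20 15 y hist [ 0  0  0  0  0  0  0 13  2  0  0] x [-13.   5.]
scene z -10 24 y hist [ 0  0  0  0  0  0  0 18  6  0  0] x [-12.  10.]
scene z 0 26 y hist [ 0  0  0  0  0  0  0 20  6  0  0] x [-13.  13.]
scene z 10 24 y hist [ 0  0  0  0  0  0  0 24  0  0  0] x [-12.  12.]
0.08 400 top surface above axis 0.0289
0.1 396 top surface above axis 0.029
0.11 397 top surface above axis 0.029
0.12 413 top surface above axis 0.029
0.13 394 top surface above axis 0.0289
scene 0.08 18 -0.1513
scene 0.1 21 -0.1711
scene 0.12 22 -0.1906
scene 0.14 20 -0.2104
scene 0.16 18 -0.2266
```

The flask is where I measured it, but the fingers seem to end near tool z ≈ -21 mm, so the grip is only at the tips. I'll reopen, back out along the tool axis and measure the fingertips and body front directly before going deeper.

Request:
move_arm(
  rows="0 0 0 0 0 0 0.0876; 0 0 0 0 0 0 0.0876; 0 0 0 0 0 0 0.0876; 0 0 0 0 0 0 0.0876; 0 0 0 0 0 -0.025 0.0876; 0 0 0 0 0 -0.02 0.0876",
)

```text
t: 12.8
eef_pos: [0.5268, -0.1649, 0.194]
ee_rot: [-3.141, 0.436, -2.945]
force: [0.3, 0.6, 0.9]
width: 0.0875
gripper_force: 0.0
```

Run:
```python
from h import *
p,d=arm.grab_frame('wrist');a,b=arm.grab_frame('scene');np.savez("pics/s7.npz",p=p,d=d,a=a,b=b);st=arm.get_state();c=arm.camera_model("wrist");print(st["eef_pos"],st["width"])
R=Ro.from_euler("xyz",st["ee_rot"]).as_matrix();p0=st["eef_pos"]
Pw,m=cloud(d,c["mtx"],c["mount"]);Ps,ms=world("scene",b);Ps=(Ps-p0)@R
bins=[-110,-95,-80,-65,-50,-40,-30,-20,20,30,40,50,65,80,95,110]
for n,P,m in(("wrist",Pw,m),("scene",Ps,ms)):
  x,y,z=[P[...,i]*1e3 for i in range(3)];print(n,bins)
  for lo in range(-130,30,10):
    k=m&(abs(x)<39)&(z>=lo)&(z<lo+10); print(lo,k.sum(),np.histogram(y[k],bins=bins)[0])
```

```text
[ 0.5276 -0.1652  0.1958] 0.0873939892753179
wrist [-110, -95, -80, -65, -50, -40, -30, -20, 20, 30, 40, 50, 65, 80, 95, 110]
-130 25491 [   0    0   91 2864 1770 1788 1799 6539 2458 2429 2432 3182  139    0
    0]
-120 15903 [   0    0 2242 3386  851   58   50 1581  559  548 1056 3399 2173    0
    0]
-110 17323 [   0   30 1155 1531 2515  898  888 3545  877  890 2167 1569 1223   35
    0]
-100 6027 [   0  358  620  621 1250   59   64  276   68   74 1020  622  562  433
    0]
-90 1133 [  0  67  11   0 564   0   0   0   0   0 398   0   0  93   0]
-80 604 [  0   0   0   0 314   0   0   0   0   0 290   0   0   0   0]
-70 1171 [  0   0   0 233 346   0   0   0   0   0 327 265   0   0   0]
-60 1077 [  0   0   0 272 272   0   0   0   0   0 244 289   0   0   0]
-50 995 [  0   0   0 200 295   0   0   0   0   0 250 250   0   0   0]
-40 914 [  0   0   0 149 309   0   0   0   0   0 289 167   0   0   0]
-30 532 [  0   0   0  56 208   0   0   0   0   0 201  67   0   0   0]
-20 1 [0 0 0 0 0 0 0 0 0 0 1 0 0 0 0]
-10 45 [ 0  0  0  0  0  0  0 44  0  0  0  0  0  0  1]
0 1915 [   0    0    0    0    0  
[... 443 characters left out ...]
 13 49 10  8  1 27 15 56  0]
-100 240 [ 0  6 10  3 37 12 11 43  5  9  4  9 11 80  0]
-90 111 [ 0  5  7 14 38  0  0  0  0  0  0 12  2 33  0]
-80 95 [ 0  0  0 22 28  0  0  0  0  0  1 24 20  0  0]
-70 98 [ 0  0  0 15 32  0  0  0  0  0  7 26 18  0  0]
-60 89 [ 0  0  0 15 29  0  0  0  0  0  4 40  1  0  0]
-50 86 [ 0  0  0 13 30  0  0  0  0  0  9 34  0  0  0]
-40 86 [ 0  0  0 13 29  0  0  0  0  0  6 38  0  0  0]
-30 78 [ 0  0  0 12 29  0  0  0  0  0  7 30  0  0  0]
-20 0 [0 0 0 0 0 0 0 0 0 0 0 0 0 0 0]
-10 0 [0 0 0 0 0 0 0 0 0 0 0 0 0 0 0]
0 125 [ 0  0  0  0  0  0  0 37  0  0  0  0  0  0 20]
10 169 [ 0  0  0  0  0  0  0 46  9  0  0  0  0  3  4]
20 172 [ 0  0  0  0  0  0  0 13 47  1  0  0  0  0  1]
```

Both cameras agree that the fingertips end at tool z = -20 mm and the body front at -85 mm, so the real fingers sit 28 mm short of the reported TCP. That also explains the late contact with the cap. I'll shift the grasp target 28 mm further along the tool.

Run:
```python
from h import *
R=Rt(65);rel(F+.148*Z+.030*R[:,2],R)
```

```text
t 12.9 q [-0.0225 -0.0486 -0.5399 -0.1509 -0.6543 -1.2512] F [ 0.4078  0.3589 -0.0613]
shift(tool) [0.0022 0.0013 0.0745] | 0.07458407941669137 turn deg [-0.0465  0.1953  0.0754]
```

Request:
move_arm(
  rows="0 0 0 0.001 0.0006 0.02 0.0876; 0 0 0 0.001 0.0006 0.02 0.0876; 0 0 0 0 0 0.015 0.0876; 0 0 0 0 0 0.01 0.0876; 0 0 0 0 0 0.008 0.0876; 0 0 0 0 0 0 0.0876",
)

```text
t: 13.65
eef_pos: [0.5553, -0.1579, 0.126]
ee_rot: [3.141, 0.436, -2.945]
force: [-0.0, 0.6, -0.3]
width: 0.0877
gripper_force: 0.0
```

Run:
```python
from h import *
R=Rt(65);rel(F+.148*Z+.030*R[:,2],R)
```

```text
t 13.65 q [-0.0055  0.0788 -0.5825 -0.1821 -0.4887 -1.2257] F [-0.0197  0.5937 -0.2518]
shift(tool) [-0.0017 -0.0005 -0.0008] | 0.001982113452888011 turn deg [ 0.0322 -0.046   0.0416]
```

No contact so far, so I'll close the fingers.

Request:
move_arm(
  rows="0 0 0 0 0 0 0.04; 0 0 0 0 0 0 0.04; 0 0 0 0 0 0 0.04; 0 0 0 0 0 0 0.04; 0 0 0 0 0 0 0.04; 0 0 0 0 0 0 0.04",
  squeeze=45,
)

```text
t: 14.4
eef_pos: [0.5555, -0.158, 0.1269]
ee_rot: [-3.141, 0.437, -2.945]
force: [-2.3, 0.4, 4.1]
width: 0.0571
gripper_force: 45.0
```

The opening is 57 mm on the 58 mm flask at 45 N, so the grip is good. I'll draw it along its own axis, which is (-0.94, 0, -0.342) in tool axes.

Request:
move_arm(
  rows="0 0 0 -0.0094 0 -0.0034 0.04; 0 0 0 -0.0094 0 -0.0034 0.04; 0 0 0 0 0 0 0.04",
)

```text
t: 14.78
eef_pos: [0.5702, -0.155, 0.1414]
ee_rot: [-3.141, 0.437, -2.944]
force: [-2.6, 0.9, 2.5]
width: 0.057
gripper_force: 45.0
```

Request:
move_arm(
  rows="0 0 0 -0.0188 0 -0.0068 0.04; 0 0 0 -0.0188 0 -0.0068 0.04; 0 0 0 -0.0188 0 -0.0068 0.04; 0 0 0 0 0 0 0.04",
)

```text
t: 15.28
eef_pos: [0.6133, -0.1467, 0.1851]
ee_rot: [-3.14, 0.44, -2.943]
force: [0.2, -0.7, -1.0]
width: 0.0569
gripper_force: 45.0
```

Run:
```python
from h import *
R=Rt(65);rel(F+(.148+.14)*Z+.030*R[:,2],R)
```

```text
t 15.275 q [ 0.0244  0.0893 -0.4359 -0.1256 -0.6149 -1.3103] F [ 0.2472 -0.6929 -0.9649]
shift(tool) [-0.0548 -0.0003 -0.02  ] | 0.05832163683840429 turn deg [-0.0272  0.2094  0.1197]
```

Request:
move_arm(
  rows="0 0 0 -0.0188 0 -0.0068 0.04; 0 0 0 -0.0188 0 -0.0068 0.04; 0 0 0 -0.0188 0 -0.0068 0.04; 0 0 0 0 0 0 0.04",
)

```text
t: 15.78
eef_pos: [0.6536, -0.1383, 0.2259]
ee_rot: [-3.141, 0.438, -2.944]
force: [0.7, 0.2, -3.2]
width: 0.0576
gripper_force: 45.0
```

Run:
```python
from h import *
R=Rt(65);rel(F+(.148+.14)*Z+.030*R[:,2],R)
p,d=arm.grab_frame('scene'); P,m=world('scene',d)
p2,d2=arm.grab_frame('top')
cv2.imwrite('pics/m8.png',np.hstack([cv2.resize(p[80:260,140:340],(400,360)),cv2.resize(p2[130:270,230:390],(400,360))]))
```

```text
t 15.775 q [ 0.0404  0.1124 -0.3171 -0.1014 -0.7104 -1.3514] F [ 0.6777  0.2061 -3.1551]
shift(tool) [-0.0002 -0.0006 -0.0005] | 0.0007920627232664156 turn deg [0.0137 0.1039 0.0758]
```

View pics/m8.png

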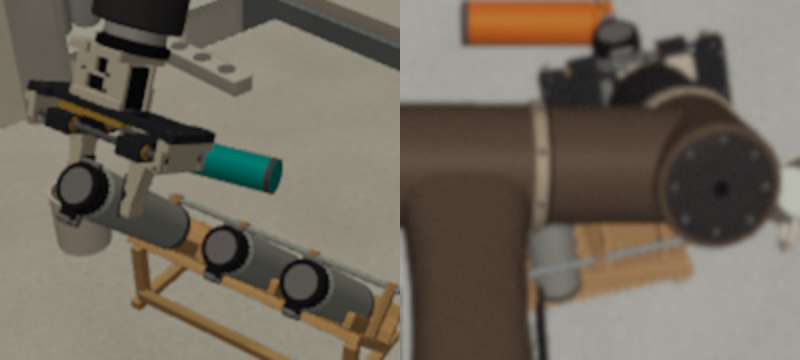

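The flask is clear of the rod, still parallel to its bay, and the neighbours haven't moved. Next I'll lift it up and outward.

Request:
move_arm(
  rows="0 0 0 -0.02 0 -0.02 0.04; 0 0 0 -0.03 0 -0.03 0.04; 0 0 0 -0.04 0 -0.04 0.04; 0 0 0 -0.04 0 -0.04 0.04; 0 0 0 -0.04 0 -0.04 0.04; 0 0 0 -0.04 0 -0.04 0.04; 0 0 0 -0.03 0 -0.03 0.04; 0 0 0 -0.015 0 -0.015 0.04",
)

```text
t: 16.88
eef_pos: [0.774, -0.1144, 0.5653]
ee_rot: [3.142, 0.437, -2.945]
force: [0.7, -0.2, -3.5]
width: 0.057
gripper_force: 45.0
```

Run:
```python
from h import *
st=arm.get_state();print(st["q"],st["eef_pos"]);rel(st["eef_pos"],Rt(20))
```

```text
[ 0.0733  0.2627  0.6039 -0.0525 -1.4777 -1.4537] [ 0.774  -0.1144  0.5653]
t 16.875 q [ 0.0733  0.2627  0.6039 -0.0525 -1.4777 -1.4537] F [ 0.6843 -0.154  -3.5008]
shift(tool) [0. 0. 0.] | 0.0 turn deg [  0.045  -44.9433   0.0411]
```

Request:
move_arm(
  rows="0 -3 0 0 0 0 0.04; 0 -5 0 0 0 0 0.04; 0 -7 0 0 0 0 0.04; 0 -7 0 0 0 0 0.04; 0 -7 0 0 0 0 0.04; 0 -7 0 0 0 0 0.04; 0 -6 0 0 0 0 0.04; 0 -3 0 0 0 0 0.04",
)

```text
t: 17.88
eef_pos: [0.7719, -0.1144, 0.561]
ee_rot: [3.138, 1.221, -2.949]
force: [0.9, 0.1, -3.3]
width: 0.0575
gripper_force: 45.0
```

Request:
move_arm(
  rows="0 0 0 0 0 0 0.04; 0 0 0 0 0 0 0.04; 0 0 0 0 0 0 0.04",
)

```text
t: 18.25
eef_pos: [0.7737, -0.1143, 0.564]
ee_rot: [-3.141, 1.221, -2.944]
force: [-0.3, 0.1, -3.1]
width: 0.0572
gripper_force: 45.0
```

Run:
```python
from h import *
st=arm.get_state();print(st["q"],st["eef_pos"]);rel(st["eef_pos"],Rt(20))
R=Ro.from_euler("xyz",st["ee_rot"]).as_matrix()
c=arm.camera_model("wrist");p,d=arm.grab_frame('wrist');a,b=arm.grab_frame('scene')
Pw,m=cloud(d,c["mtx"],c["mount"]);Pw=Pw@R.T+st["eef_pos"]
Ps,ms=world("scene",b)
g=st["eef_pos"]-.030*R[:,2]  # axis point 148 mm up
for n,P,m in(("wrist",Pw,m),("scene",Ps,ms)):
    v=P-g; x=v@ex;y=v@ey;z=v[...,2]
    for lo in range(-18,6,2):
        k=m&(abs(x)<.06)&(abs(y)<.035)&(z>=lo/100)&(z<lo/100+.02)
        if k.sum()>5: print(n,lo,k.sum(),"x min/med/max",np.percentile(x[k],[2,50,98]).round(4),"y",np.percentile(y[k],[2,98]).round(4))
cv2.imwrite('pics/m9.png',np.hstack([cv2.resize(a[0:300,0:400],(400,300)),cv2.resize(p,(400,300))]))
```

```text
[-0.0706 -0.0769 -0.055  -0.6009 -0.4552 -0.9248] [ 0.7737 -0.1143  0.564 ]
t 18.25 q [-0.0706 -0.0769 -0.055  -0.6009 -0.4552 -0.9248] F [-0.3432  0.1364 -3.0883]
shift(tool) [0. 0. 0.] | 0.0 turn deg [ 0.0627 -0.0521  0.04  ]
wrist -16 21 x min/med/max [-0.0118 -0.0077 -0.0045] y [-0.0277  0.0287]
wrist -14 2616 x min/med/max [-0.0285 -0.0237 -0.0068] y [-0.0267  0.0272]
wrist -12 4249 x min/med/max [-0.0287 -0.0252 -0.0087] y [-0.0258  0.0263]
wrist -10 4297 x min/med/max [-0.0286 -0.0251 -0.0097] y [-0.0257  0.0263]
wrist -8 4327 x min/med/max [-0.0285 -0.0251 -0.0103] y [-0.0255  0.0262]
wrist -6 4380 x min/med/max [-0.0285 -0.025  -0.009 ] y [-0.0253  0.0265]
wrist -4 4453 x min/med/max [-0.0284 -0.025  -0.0095] y [-0.0252  0.0265]
wrist -2 5360 x min/med/max [-0.0282 -0.024  -0.0019] y [-0.0336  0.0332]
wrist 0 3457 x min/med/max [-0.0587 -0.0268 -0.006 ] y [-0.0327  0.0333]
wrist 2 3258 x min/med/max [-0.053  -0.0239 -0.0063] y [-0.0319  0.0331]
scene -16 82 x min/med/max [-0.0135  0.02    0.0311] y [-0.0099  0.0304]
scene -14 424 x min/med/max [-0.0148  0.0191  0.0311] y [-0.0084  0.0307]
scene -12 446 x min/med/max [-0.0145  0.0195  0.0313] y [-0.0084  0.0303]
scene -10 459 x min/med/max [-0.014   0.0193  0.0313] y [-0.0083  0.0304]
scene -8 502 x min/med/max [-0.0141  0.0196  0.0313] y [-0.0087  0.0304]
scene -6 532 x min/med/max [-0.0145  0.0197  0.0312] y [-0.0078  0.0304]
scene -4 558 x min/med/max [-0.0144  0.0199  0.0311] y [-0.0077  0.0306]
scene -2 485 x min/med/max [0.001  0.0236 0.0315] y [-0.0084  0.0327]
scene 0 595 x min/med/max [-0.0165  0.0215  0.0314] y [-0.0115  0.0338]
scene 2 794 x min/med/max [-0.03    0.019   0.0428] y [-0.0045  0.0316]
scene 4 306 x min/med/max [-0.0063  0.0246  0.0431] y [-0.0033  0.0271]
```

View pics/m9.png

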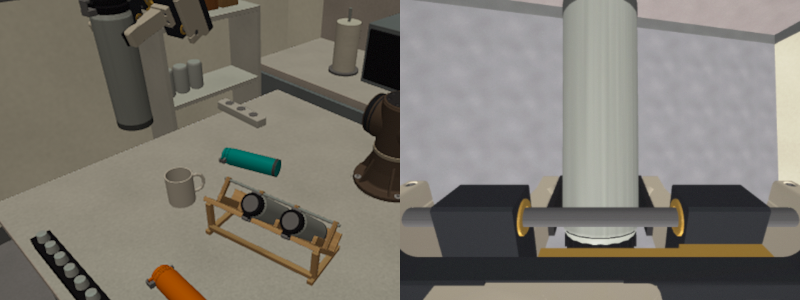

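The flask is held upright: its sides are vertical to within about 0.3° over 14 cm. Its base is roughly 0.43 m up, clear of everything. In the picture the rack's other two flasks and the mug are where they were. Handing in.

```bash
python3 -c "
from station import arm
s=arm.get_state();print(s['t'],s['qd'],s['gripper_force']);print(arm.job_done())"
```

```text
18.35 [-0.00123998 -0.00025304 -0.00291351 -0.00490957  0.00094005  0.00445944] 44.9974250793457
the job is handed in; nothing more can be done
None
```

The open flask's cap is shut (level with the shut ones, and it held once unloaded), and the flask is out of the rack, held upright and still with its base about 0.43 m up; the job was handed in at 18.35 s, and no verdict came back.

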